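# Shut and lock the oil-pump box cover

### The job

Swing the access cover of the green oil-pump box fully shut, then push its sprung winged stud in and turn it a quarter turn clockwise until it locks, and let go. Feel for the depth and do not force it: more than 15 N on the clip behind the stud, on top of the stud's own spring, bends the clip. Leave the other things on the bench where they are.

Things in the scene. Friction and masses are not known exactly. Their poses are not given: they have to be found in the camera images.
- box: Green painted open-topped steel box, 200 mm (x) by 170 mm (y) by 90 mm high, bolted to the bench. Origin: centre of its underside; z up; its -x side faces the robot (turned by up to 0.4 rad). Its cover is hinged along the y direction at the far top edge, at box coordinates (+100, 0, +90) mm.
- cover (a joint): Plain steel access cover, 212 x 176 mm, 5 mm thick, hinged on the box's far top edge. Angle in rad: 0 = shut, flat on the box (top face 95 mm over the bench); grows as the near edge rises. Starts at 0.6 to 1.0, sloping up from the hinge towards the robot. The stiff hinge keeps it where it is left; 2 to 6 N on the near edge pushes it down. Near edge 209 mm from the hinge axis.
- stud (a joint): Turn of the stud, rad: 0 = unlocked (wing along the box's x), growing clockwise seen from outside, end stop at 1.6; locked = 1.57 (wing along the box's y), with 0.1 play. Inside the box a slotted spring clip blocks the turn until the stud is pressed in deep enough. Turned fully and let go, it springs back 3 mm into a notch (do not pull on it) and is locked; let go part-way, it stays part-turned.
- stud_grip (a point): Centre of the steel wing of the stud, on its axis; x along the wing, z out of the cover. Wing 36 mm long (x), 10 mm thick (y), 22 mm high, on a round flange 44 mm across, 4 mm thick, whose upper face is 11 mm below this point. The stud passes through the cover's middle line 150 mm from the hinge axis (shut: box x -50, y 0 mm); unpressed, this point is 33 mm above the cover's top face.
- plunger: The sliding stud; origin on its axis, level with the cover's top face when unpressed. Spring 4 N plus 0.5 N per mm pressed. It frees to turn at a depth of 3.5 to 13 mm, different every time, only to be felt. 2.2 mm beyond, it meets the clip's springy leaf (at 7 to 11.6 N in all): force then rises 15 N per mm; over 15 N on the clip (22 to 26 N in all) bends it. Turn between these depths.
- former: Bystander: turned wooden former, 90 mm across, 55 mm high, origin at the centre of its underside.
- dish: Bystander: spun brass bowl, 100 mm across, 35 mm high, origin at the centre of its underside.
- tin: Bystander: dark steel can, 60 mm across, 75 mm high, origin at the centre of its underside.

How it is judged:
By the outcome, as a careful person would: the job done as asked, in the order asked, and still so for the second after the job is handed in, with the robot touching nothing.
It also fails if it takes over 58 s, if anything falls off the work surface, if the arm or the gripper's body presses on something with over 40 N, if the wrist force passes 120 N, or if a joint passes its speed limit or range.

### The arm

A 6-joint arm with a two-finger parallel gripper is mounted at the origin on the work surface. World frame = base frame: x ahead of the robot, y to its left, z up, the work surface at z = 0. Lengths are in m, angles in rad, forces in N, time in s.
With the tool pointing down it reaches from about 0.35 to 0.85 m from the base axis. Payload 8.1 kg.
Tool frame: the origin (TCP) lies where the fingers leave the gripper's body, on its centre line; the fingertips stand 84 mm ahead of it and the grasp point (between the pads) lies 65 mm ahead of it; z points along the fingers, y is the line along which they close (so a half turn about z gives the same grasp; the last joint's range is limited). The gripper opens to 93 mm and grips with 3 to 60 N. Pads are 15 mm wide; open, the fingers measure 128 mm over their backs; the gripper's body (75 mm by 188 mm) begins 65 mm behind the grasp point.
Start: joints at [-1.371, 0.13, 1.488, -0, 1.523, -0.085], TCP at [0.169, -0.576, 0.303] pointing down, gripper open.
Joint ranges: [-2.96, 2.96], [-0.89, 2.26], [0.02, 2.5], [-1.34, 4.48], [0, 2.73], [-2.66, 2.66]. Speed limits (rad/s): [2.39, 2.39, 2.79, 3.14, 3.14, 3.14].

### API

Orientations are given as a unit quaternion [x, y, z, w].
In Python, from bench import manip, optics gives the robot as it stands.
- The arm moves only by the tool send_rows, never from a script. Its argument "steps" is a list of rows, each a list of 7 numbers: the shift along the tool's x, y, z in m, then the turn, a rotation vector about the tool's x, y, z in degrees, then the finger opening in m, from 0 to 0.093. In form: [[tx, ty, tz, rx, ry, rz, gripper], ...]. A call has exactly 10 rows; each row shifts and turns the commanded pose from where the row before left it, along the tool's axes as they then stand; what a row does not reach is not made up. A row lasts 1/10 s, in which the tool goes at most 50 mm and 8.59 degrees, less where a joint would pass 70% of its speed; a pose out of reach is approached as far as the arm can. A call with a gripper value outside its range is refused whole. The fingers move at their own pace and stop on an object; "newtons" is the grip in N (left out, the last holds). Time passes only in rows, so rows that do not move let the fingers close, or fill a call up. It gives the time, the measured TCP pose, the force, the opening and the grip force at its end, in the units of the state.
- manip.state(): the state, without advancing time (a new reading comes with each control period).
- optics.camera(name): name is "scene" or "top" or "wrist"; returns a dict with "image" (384x512x3 uint8, red, green, blue), "range_z" (384x512 float32, m along the optical axis (not along the pixel's ray), 0 where there is no reading), "K" (3x3 intrinsics, pixels), "k1" (the pictures are not rectified: a ray, as slopes to the right and down, at radius r is drawn at 1 + k1 r^2 times it, then the intrinsics apply), "R" (3x3) and "t" (3): a world point X has camera coordinates R X + t. Camera axes: x right, y down, z forward; pixel columns grow to the right and rows downward; lengths in m; the calibration is good to about 2 mm. A picture is of the moment at which its call begins.
- manip.job_done(): hands the job in; it is judged then, once.
The state is a dict: "time": time; "joint_positions": joint angles; "joint_vel": joint speeds; "tau": joint torques, N m; "tool_pos": TCP position; "eef_rot": TCP orientation; "wrist_force": force on the tool from outside, world axes, zero at the start; "ft_torque": the same for the moment, N m; "grip_width": finger opening in m; "grasp_force": force on a finger pad.
Only numpy, scipy, OpenCV 4.12 (cv2) and the standard library are available. Lean on these libraries where they do the work, as an engineer would, in place of code of your own. Each camera call takes 0.05 s, during which the arm holds its last target. There are 200 camera calls.

## Working session

There is one attempt and no reset: what is moved stays moved. The work goes in short steps, Python scripts to look and compute and a tool call to move; the robot and the scene stay as the last step left them, time stands still between calls to the robot, and variables do not carry over. Pictures are saved under pics/ and viewed, at most 10 in all, crops included, and the job is handed in when it is done.

Besides the shell and the picture viewer there is one more tool, called by a JSON object that holds its "api" and its "payload", one argument or row to a line. send_rows: Moves the arm, as the interface text tells. Its arguments: {"type":"object","properties":{"steps":{"type":"array","items":{"type":"array","items":{"type":"number"}}},"newtons":{"type":"number"}},"required":["steps"]}

```bash
ls; mkdir -p pics; cat > h.py <<'E'
import numpy as np, cv2
from bench import manip, optics
from scipy.spatial.transform import Rotation as Rn
def cloud(c):
    h,w=c["range_z"].shape
    u,v=np.meshgrid(np.arange(w),np.arange(h))
    p=np.stack([u,v],-1).reshape(-1,1,2).astype(float)
    n=cv2.undistortPoints(p,c["K"],np.array([c["k1"],0,0,0,0.])).reshape(h,w,2)
    z=c["range_z"]; X=np.dstack([n[...,0]*z,n[...,1]*z,z])
    return (X-c["t"])@c["R"]   # R^T (X-t)
E
python3 - <<'E'
from h import *
ims=[]
for n in("scene","top"):
    c=optics.camera(n); np.savez(f"pics/{n}0.npz",**c); cv2.imwrite(f"pics/{n}0.png",c["image"][...,::-1])
    print(n,-c["R"].T@c["t"],c["k1"],c["K"][0],(c["range_z"]>0).mean())
E
```

```text
pics
scene [ 1.17358513 -0.09075082  0.72218416] -0.10109275852862645 [349.46090632   0.         259.45605004] 0.9958750406901041
top [0.44221591 0.029265   1.06504636] 0.015944681075103516 [438.02640919   0.         253.3498502 ] 0.9961344401041666
```

View pics/scene0.png

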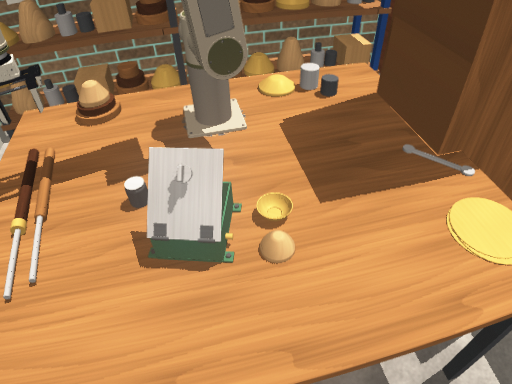

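View pics/top0.png

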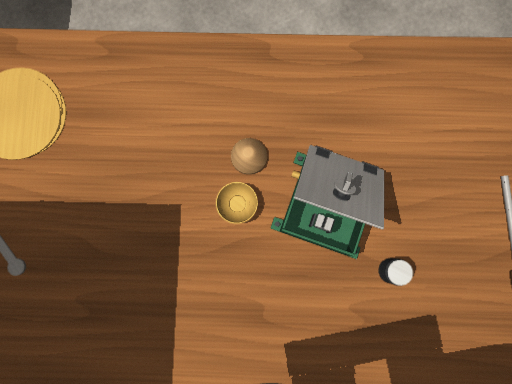

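The scene view shows the cover raised, seen from behind, at (187,190), with the stud on it. In the top view the cover is at (340,188), the stud at (348,185), the bowl at (237,203), the former at (250,155) and the tin at (400,272). Next I'll measure the cover plane.

```bash
python3 - <<'E'
from h import *
c=dict(np.load("pics/top0.npz")); P=cloud(c)
hsv=cv2.cvtColor(c["image"],cv2.COLOR_RGB2HSV)
roi=np.zeros(P.shape[:2],bool); roi[135:240,285:395]=1
m=roi&(hsv[...,1]<60)&(P[...,2]>0.085)
p=P[m]
# robust plane
q=p.copy()
for i in range(8):
    ce=q.mean(0); n=np.linalg.svd(q-ce,full_matrices=0)[2][2]; n*=np.sign(n[2])
    d=(p-ce)@n; q=p[abs(d)<(0.01 if i<4 else 0.004)]
print("n",n,"angle",np.arccos(n[2]),len(p),len(q))
d=(P-ce)@n
k=(roi&(hsv[...,1]<60)&(P[...,2]>0.085)&(abs(d)<0.005)).astype(np.uint8)
h=n[:2]/np.linalg.norm(n[:2]); yaw=np.arctan2(h[1],h[0]); print("yaw from normal",yaw)
# in-plane coords: ey hinge dir, es up slope toward robot
ey=np.cross([0,0,1],n); ey/=np.linalg.norm(ey); es=np.cross(n,ey); 
if es[2]<0: es=-es
uv=np.c_[(P[k>0]-ce)@ey,(P[k>0]-ce)@es].astype(np.float32)
r=cv2.minAreaRect(uv); print(r)
for b in cv2.boxPoints(r): print("corner",ce+b[0]*ey+b[1]*es)
s=roi&(d>0.012)&(d<0.06)
print("stud pts",s.sum(),P[s].mean(0), "max d",np.percentile(d[s],95))
w=P[s&(d>0.03)]; print(len(w),w.mean(0)); 
for nm,lo,hi in(("former",(135,225),(178,272)),("dish",(180,212),(225,262)),("tin",(255,382),(290,418))):
    Q=P[lo[0]:hi[0],lo[1]:hi[1]].reshape(-1,3); Q=Q[Q[:,2]>.02]; print(nm,(Q.min(0)+Q.max(0))/2,Q.max(0)-Q.min(0))
g=(P[...,2]>0.06)&(hsv[...,0]>60)&(hsv[...,0]<95)&(hsv[...,1]>90)
g[:, :270]=0; Q=P[g&(abs(P[...,2]-.09)<.006)]; print(len(Q),cv2.minAreaRect(Q[:,:2].astype(np.float32)))
print(manip.state()["wrist_force"])
E
```

```text
n [ 0.69351426 -0.22685789  0.68379344] angle 0.8178474706013392 4945 4562
yaw from normal -0.31614231043019886
((0.0006786733865737915, -0.012654691934585571), (0.1748993843793869, 0.2158646285533905), 0.4290470480918884)
corner [ 0.47744362 -0.19463207  0.2486109 ]
corner [ 0.61823393 -0.23898577  0.09110415]
corner [ 0.67175788 -0.0724803   0.09205979]
corner [ 0.53096756 -0.02812661  0.24956654]
stud pts 331 [ 0.57631244 -0.14428383  0.20405679] max d 0.04402930302266206
94 [ 0.5686368  -0.13165653  0.23601983]
former [0.57007839 0.06528493 0.54253866] [0.25572496 0.08313128 1.0450154 ]
dish [0.51475554 0.08463477 0.54252765] [0.14507926 0.11073954 1.04503742]
tin [ 0.40245323 -0.13792731  0.54290033] [0.07952535 0.33438462 1.04429206]
394 ((0.4839630424976349, -0.10525064915418625), (0.17075839638710022, 0.07597076147794724), 71.50748443603516)
[ 0.50293006 -0.11126226  0.66103939]
```

```bash
cat >> h.py <<'E'
def to(tx,ty,tz,yaw=None):
    "remaining shift in tool axes to TCP target; turn about tool z for tool x -> world yaw"
    s=manip.state(); R=Rn.from_quat(s["eef_rot"]); d=np.array([tx,ty,tz])-s["tool_pos"]
    print("R",np.round(R.as_matrix(),3).tolist(),"pos",np.round(s["tool_pos"],4))
    print("shift tool",np.round(R.inv().apply(d),4))
    x=R.as_matrix()[:,0]; a=np.arctan2(x[1],x[0])
    if yaw is not None:
        for k in(0,np.pi):
            t=(a-yaw+k+np.pi)%(2*np.pi)-np.pi; print("rz",np.degrees(t))
            # rotation vec about final tool axes shift
            R2=R*Rn.from_rotvec([0,0,t]); print("  shift after turn",np.round(R2.inv().apply(d),4))
    print("q",np.round(s["joint_positions"],3),"F",np.round(s["wrist_force"],2),"t",s["time"])
E
python3 -c "
from h import *
to(.520,-.115,.36,-.316)"
```

```text
R [[0.96, 0.281, -0.0], [0.281, -0.96, 0.002], [0.0, -0.002, -1.0]] pos [ 0.1685 -0.5755  0.3018]
shift tool [ 0.4667 -0.3433 -0.0576]
rz 34.42328568785198
  shift after turn [ 0.1909 -0.547  -0.0576]
rz -145.57671431214803
  shift after turn [-0.1909  0.547  -0.0576]
q [-1.371  0.131  1.489 -0.     1.523 -0.085] F [ 0.5  -0.11  0.66] t 0.1
```

{"api": "send_rows", "payload": {
  "steps": [
    [0.039, -0.0286, -0.02, 0, 0, 0, 0],
    [0.039, -0.0286, -0.02, 0, 0, 0, 0],
    [0.039, -0.0286, -0.018, 0, 0, 0, 0],
    [0.039, -0.0286, 0, 0, 0, 0, 0],
    [0.039, -0.0286, 0, 0, 0, 0, 0],
    [0.039, -0.0286, 0, 0, 0, 0, 0],
    [0.039, -0.0286, 0, 0, 0, 0, 0],
    [0.039, -0.0286, 0, 0, 0, 0, 0],
    [0.039, -0.0286, 0, 0, 0, 0, 0],
    [0.039, -0.0286, 0, 0, 0, 0, 0]
  ]
}}

```text
time: 1.1
tool_pos: [0.4597, -0.1945, 0.3581]
eef_rot: [0.99, 0.142, -0.0, -0.0]
wrist_force: [1.4, 0.2, -1.3]
grip_width: 0.0174
grasp_force: 0.0
```

{"api": "send_rows", "payload": {
  "steps": [
    [0.039, -0.0286, 0, 0, 0, 0, 0],
    [0.038, -0.0286, 0, 0, 0, 0, 0],
    [0, 0, 0, 0, 0, -8.5, 0],
    [0, 0, 0, 0, 0, -8.5, 0],
    [0, 0, 0, 0, 0, -8.5, 0],
    [0, 0, 0, 0, 0, -8.5, 0],
    [0, 0, 0, 0, 0, -8.5, 0],
    [0, 0, 0, 0, 0, -8.5, 0],
    [0, 0, 0, 0, 0, -8.5, 0],
    [0, 0, 0, 0, 0, -8.5, 0]
  ]
}}

```text
time: 2.1
tool_pos: [0.5166, -0.1198, 0.3579]
eef_rot: [0.739, 0.673, -0.0, -0.0]
wrist_force: [-0.0, 0.7, -0.1]
grip_width: 0.0004
grasp_force: 0.0
```

{"api": "send_rows", "payload": {
  "steps": [
    [0, 0, 0, 0, 0, -8.5, 0],
    [0, 0, 0, 0, 0, -8.5, 0],
    [0, 0, 0, 0, 0, -8.5, 0],
    [0, 0, 0, 0, 0, -8.5, 0],
    [0, 0, 0, 0, 0, -8.5, 0],
    [0, 0, 0, 0, 0, -8.5, 0],
    [0, 0, 0, 0, 0, -8.5, 0],
    [0, 0, 0, 0, 0, -8.5, 0],
    [0, 0, 0, 0, 0, -8.5, 0],
    [0, 0, 0, 0, 0, -1.1, 0]
  ]
}}

```text
time: 3.1
tool_pos: [0.5166, -0.1198, 0.3579]
eef_rot: [0.156, 0.988, 0.0, -0.0]
wrist_force: [-0.3, 0.1, 0.2]
grip_width: 0.0005
grasp_force: 0.0
```

```bash
python3 -c "
from h import *
to(.520,-.115,.32,-.316)
ux=np.array([np.cos(.316),-np.sin(.316)])
for th in (.82,.7,.6,.5,.4,.3,.2,.1,.05,0):
    r=.195; e=-(r*np.cos(th))+.005*np.sin(th)+.0; z=.09+r*np.sin(th)+.005*np.cos(th)
    print(th,round(e,4),round(z+.084,4))"
```

```text
R [[-0.952, 0.308, -0.001], [0.308, 0.952, 0.0], [0.001, 0.0, -1.0]] pos [ 0.5166 -0.1198  0.3579]
shift tool [-0.0017  0.0056  0.0379]
rz -179.80386528699543
  shift after turn [ 0.0017 -0.0056  0.0379]
rz 0.1961347130045541
  shift after turn [-0.0017  0.0056  0.0379]
q [-0.325 -0.075  1.597  0.     1.62  -1.583] F [-0.27  0.09  0.16] t 3.1
0.82 -0.1294 0.32
0.7 -0.1459 0.3034
0.6 -0.1581 0.2882
0.5 -0.1687 0.2719
0.4 -0.1777 0.2545
0.3 -0.1848 0.2364
0.2 -0.1901 0.2176
0.1 -0.1935 0.1984
0.05 -0.1945 0.1887
0 -0.195 0.179
```

{"api": "send_rows", "payload": {
  "steps": [
    [0, 0.0056, 0.019, 0, 0, 0, 0],
    [0, 0, 0.019, 0, 0, 0, 0],
    [0.006, 0, 0.0085, 0, 0, 0, 0],
    [0.006, 0, 0.0085, 0, 0, 0, 0],
    [0.006, 0, 0.0075, 0, 0, 0, 0],
    [0.006, 0, 0.0075, 0, 0, 0, 0],
    [0.0055, 0, 0.008, 0, 0, 0, 0],
    [0.0055, 0, 0.008, 0, 0, 0, 0],
    [0.0045, 0, 0.009, 0, 0, 0, 0],
    [0.0045, 0, 0.009, 0, 0, 0, 0]
  ]
}}

```text
time: 4.1
tool_pos: [0.4762, -0.1008, 0.2537]
eef_rot: [0.157, 0.988, -0.0, -0.0]
wrist_force: [1.3, 0.2, 1.3]
grip_width: 0.0008
grasp_force: 0.6
```

```bash
python3 -c "
from h import *
to(.520,-.115,.32,-.316)
c=optics.camera('scene'); cv2.imwrite('pics/s1.png',c['image'][60:300,80:330,::-1])"
```

```text
R [[-0.951, 0.31, -0.0], [0.31, 0.951, 0.0], [0.0, -0.0, -1.0]] pos [ 0.4762 -0.1008  0.2537]
shift tool [-0.046   0.0001 -0.0663]
rz -179.98183380507692
  shift after turn [ 0.046  -0.0001 -0.0663]
rz 0.01816619492314221
  shift after turn [-0.046   0.0001 -0.0663]
q [-0.314 -0.152  1.858 -0.     1.435 -1.569] F [1.29 0.23 1.26] t 4.1
```

View pics/s1.png

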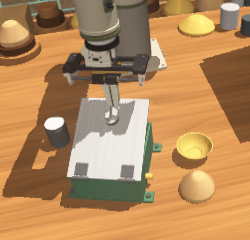

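The crop shows the closed fingers at about (110,95) pressing the cover's near edge. The cover has come down with them, and the stud at (112,115) is clear of the fingers.

{"api": "send_rows", "payload": {
  "steps": [
    [0.0035, 0, 0.009, 0, 0, 0, 0],
    [0.0035, 0, 0.009, 0, 0, 0, 0],
    [0.0025, 0, 0.0095, 0, 0, 0, 0],
    [0.0025, 0, 0.0095, 0, 0, 0, 0],
    [0.002, 0, 0.0095, 0, 0, 0, 0],
    [0.002, 0, 0.0095, 0, 0, 0, 0],
    [0.0005, 0, 0.005, 0, 0, 0, 0],
    [0.0005, 0, 0.005, 0, 0, 0, 0],
    [0, 0, 0.003, 0, 0, 0, 0],
    [0, 0, 0.002, 0, 0, 0, 0]
  ]
}}

```text
time: 5.15
tool_pos: [0.4605, -0.0956, 0.1831]
eef_rot: [0.157, 0.988, 0.0, -0.0]
wrist_force: [-0.5, 0.4, 1.3]
grip_width: 0.0006
grasp_force: 0.5
```

{"api": "send_rows", "payload": {
  "steps": [
    [0, 0, 0.001, 0, 0, 0, 0],
    [0, 0, 0.001, 0, 0, 0, 0],
    [0, 0, 0.0005, 0, 0, 0, 0],
    [0, 0, 0.0005, 0, 0, 0, 0],
    [0, 0, 0.0005, 0, 0, 0, 0],
    [0, 0, 0, 0, 0, 0, 0],
    [0, 0, 0, 0, 0, 0, 0],
    [0, 0, 0, 0, 0, 0, 0],
    [0, 0, 0, 0, 0, 0, 0],
    [0, 0, 0, 0, 0, 0, 0]
  ]
}}

```text
time: 6.15
tool_pos: [0.4606, -0.0956, 0.1799]
eef_rot: [0.157, 0.988, -0.0, 0.0]
wrist_force: [-0.0, 0.5, -0.1]
grip_width: 0.0006
grasp_force: 0.1
```

{"api": "send_rows", "payload": {
  "steps": [
    [0, 0, 0.0005, 0, 0, 0, 0],
    [0, 0, 0.0005, 0, 0, 0, 0],
    [0, 0, 0.0005, 0, 0, 0, 0],
    [0, 0, 0, 0, 0, 0, 0],
    [0, 0, 0, 0, 0, 0, 0],
    [0, 0, 0, 0, 0, 0, 0],
    [0, 0, 0, 0, 0, 0, 0],
    [0, 0, 0, 0, 0, 0, 0],
    [0, 0, 0, 0, 0, 0, 0],
    [0, 0, 0, 0, 0, 0, 0]
  ]
}}

```text
time: 7.15
tool_pos: [0.4606, -0.0956, 0.1793]
eef_rot: [0.157, 0.988, -0.0, 0.0]
wrist_force: [-4.0, 2.0, 9.9]
grip_width: 0.0004
grasp_force: 4.6
```

```bash
python3 -c "
from h import *
s=manip.state();print(s['wrist_force'])
c=optics.camera('top'); P=cloud(c); cv2.imwrite('pics/t1.png',cv2.resize(c['image'][120:280,260:420,::-1],None,fx=3,fy=3))
c2=optics.camera('scene'); P2=cloud(c2); 
u=np.array([.9505,-.3108]);v=np.array([.3108,.9505]);o=np.array([.640,-.154])
for n,Q in(('top',P),('scene',P2)):
    q=Q.reshape(-1,3); a=(q[:,:2]-o)@u; b=(q[:,:2]-o)@v
    for lo in (-.205,-.15,-.11,-.07,-.03):
        m=(a>lo)&(a<lo+.03)&(abs(abs(b)-.06)<.02)&(q[:,2]>.05)&(q[:,2]<.3)
        print(n,lo,m.sum(),np.median(q[m,2]) if m.any() else 0)
"
```

```text
[-3.98089358  1.95529684  9.92619498]
top -0.205 214 0.2217571186986292
top -0.15 191 0.09545241224632492
top -0.11 242 0.0956542297301608
top -0.07 476 0.09553570004227366
top -0.03 469 0.09666295296824211
scene -0.205 389 0.09422667435104179
scene -0.15 253 0.09297262358662142
scene -0.11 264 0.09331449307609817
scene -0.07 297 0.093731443078874
scene -0.03 574 0.09412971147836455
```

View pics/t1.png

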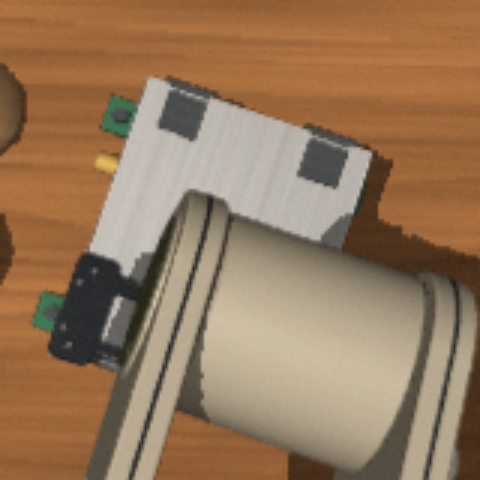

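The crop shows the cover flat, with its top at 95 mm over the whole length and 10 N felt at the tips, so it is shut. I'll lift, open the gripper and look at the stud.

{"api": "send_rows", "payload": {
  "steps": [
    [0, 0, -0.01, 0, 0, 0, 0],
    [0, 0, -0.03, 0, 0, 0, 0],
    [0, 0, -0.03, 0, 0, 0, 0.05],
    [0, 0, -0.03, 0, 0, 0, 0.05],
    [-0.013, 0, -0.02, 0, 0, 0, 0.05],
    [-0.013, 0, 0, 0, 0, 0, 0.05],
    [-0.012, 0, 0, 0, 0, 0, 0.05],
    [0, 0, 0, 0, 0, 0, 0.05],
    [0, 0, 0, 0, 0, 0, 0.05],
    [0, 0, 0, 0, 0, 0, 0.05]
  ]
}}

```text
time: 8.25
tool_pos: [0.4962, -0.1072, 0.2982]
eef_rot: [0.157, 0.988, 0.0, -0.0]
wrist_force: [-0.0, 1.4, 0.4]
grip_width: 0.05
grasp_force: 0.0
```

```bash
python3 -c "
from h import *
to(.4974,-.1074,.22,-.316)
c=optics.camera('wrist'); P=cloud(c); np.savez('pics/w.npz',**c); cv2.imwrite('pics/w1.png',c['image'][...,::-1])
u=np.array([.9505,-.3108]);v=np.array([.3108,.9505]);o=np.array([.640,-.154])
q=P.reshape(-1,3);a=(q[:,:2]-o)@u; b=(q[:,:2]-o)@v
m=(abs(a+.15)<.03)&(abs(b)<.03)
for lo,hi in((.13,.145),(.112,.122),(.09,.1)):
    k=m&(q[:,2]>lo)&(q[:,2]<hi)
    if k.any(): print(lo,k.sum(),np.median(q[k,2]),'a',np.percentile(a[k],[2,50,98]),'b',np.percentile(b[k],[2,50,98]), cv2.minAreaRect(np.c_[a[k],b[k]].astype(np.float32)))
"
```

```text
R [[-0.951, 0.31, -0.001], [0.31, 0.951, 0.0], [0.001, 0.0, -1.0]] pos [ 0.4962 -0.1072  0.2982]
shift tool [-0.0012  0.0002  0.0782]
rz -179.9731390889688
  shift after turn [ 0.0012 -0.0002  0.0782]
rz 0.02686091103121241
  shift after turn [-0.0012  0.0002  0.0782]
q [-0.314 -0.119  1.747  0.     1.515 -1.569] F [-0.01  1.44  0.41] t 8.25
0.13 589 0.13929591970743316 a [-0.16905263 -0.15334186 -0.13482044] b [-0.00518995 -0.00048629  0.00414835] ((-0.15159174799919128, -0.0006669801659882069), (0.009899179451167583, 0.03544355556368828), 88.24825286865234)
0.112 1498 0.1175241124378355 a [-0.17134857 -0.15270938 -0.13320394] b [-0.02052215 -0.00047966  0.01929392] ((-0.15172578394412994, -0.00057201087474823), (0.04346555843949318, 0.04213976114988327), 85.92682647705078)
0.09 2214 0.0955292755552979 a [-0.17919478 -0.16385925 -0.12089508] b [-0.02938734  0.00384676  0.0293427 ] ((-0.15000277757644653, -2.9742717742919922e-05), (0.05998575687408447, 0.05989992246031761), 0.014293627813458443)
```

View pics/w1.png

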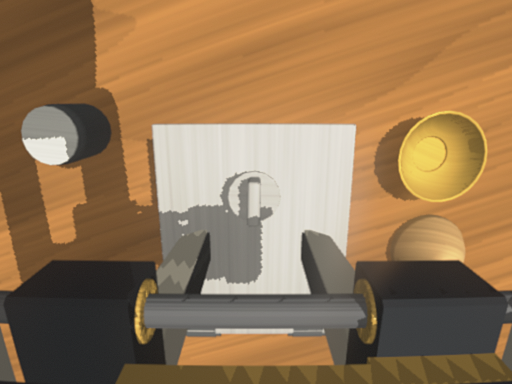

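The wrist view shows the wing at (254,200) upright between the fingers, and the fingers lie symmetrically either side of it. Measured wing top is 139 mm and flange 117.5 mm, which agrees with the data given. The tool is centred to within 1 mm.

{"api": "send_rows", "payload": {
  "newtons": 25,
  "steps": [
    [0, 0, 0.025, 0, 0, 0, 0.05],
    [0, 0, 0.025, 0, 0, 0, 0.05],
    [0, 0, 0.02, 0, 0, 0, 0.05],
    [0, 0, 0.014, 0, 0, 0, 0.05],
    [0, 0, 0.01, 0, 0, 0, 0.05],
    [0, 0, 0, 0, 0, 0, 0.05],
    [0, 0, 0, 0, 0, 0, 0],
    [0, 0, 0, 0, 0, 0, 0],
    [0, 0, 0, 0, 0, 0, 0],
    [0, 0, 0, 0, 0, 0, 0]
  ]
}}

```text
time: 9.3
tool_pos: [0.4971, -0.1075, 0.2051]
eef_rot: [0.157, 0.988, -0.0, 0.001]
wrist_force: [0.1, 0.3, 0.1]
grip_width: 0.0224
grasp_force: 0.0
```

{"api": "send_rows", "payload": {
  "steps": [
    [0, 0, 0, 0, 0, 0, 0],
    [0, 0, 0, 0, 0, 0, 0],
    [0, 0, 0.0005, 0, 0, 0, 0],
    [0, 0, 0.0005, 0, 0, 0, 0],
    [0, 0, 0, 0, 0, 0, 0],
    [0, 0, 0, 0, 0, 0, 0],
    [0, 0, 0, 0, 0, 0, 0],
    [0, 0, 0, 0, 0, 0, 0],
    [0, 0, 0, 0, 0, 0, 0],
    [0, 0, 0, 0, 0, 0, 0]
  ]
}}

```text
time: 10.3
tool_pos: [0.4967, -0.1084, 0.204]
eef_rot: [0.157, 0.988, -0.001, 0.0]
wrist_force: [-3.1, -4.9, 3.8]
grip_width: 0.01
grasp_force: 25.0
```

{"api": "send_rows", "payload": {
  "steps": [
    [0, 0, 0.001, 0, 0, 0, 0],
    [0, 0, 0.001, 0, 0, 0, 0],
    [0, 0, 0.001, 0, 0, 0, 0],
    [0, 0, 0.0005, 0, 0, 0, 0],
    [0, 0, 0.0005, 0, 0, 0, 0],
    [0, 0, 0, 0, 0, 0, 0],
    [0, 0, 0, 0, 0, 0, 0],
    [0, 0, 0, 0, 0, 0, 0],
    [0, 0, 0, 0, 0, 0, 0],
    [0, 0, 0, 0, 0, 0, 0]
  ]
}}

```text
time: 11.3
tool_pos: [0.4967, -0.1084, 0.2002]
eef_rot: [0.157, 0.988, -0.001, 0.0]
wrist_force: [-3.8, -3.6, 5.3]
grip_width: 0.0098
grasp_force: 25.0
```

{"api": "send_rows", "payload": {
  "steps": [
    [0, 0, 0.0004, 0, 0, 0, 0],
    [0, 0, 0.0004, 0, 0, 0, 0],
    [0, 0, 0, 0, 0, 0, 0],
    [0, 0, 0, 0, 0, 0, 0],
    [0, 0, 0, 0, 0, 0, 0],
    [0, 0, 0, 0, 0, 0, 0],
    [0, 0, 0, 0, 0, 0, 0],
    [0, 0, 0, 0, 0, 0, 0],
    [0, 0, 0, 0, 0, 0, 0],
    [0, 0, 0, 0, 0, 0, 0]
  ]
}}

```text
time: 12.3
tool_pos: [0.4967, -0.1084, 0.1995]
eef_rot: [0.157, 0.988, -0.001, 0.0]
wrist_force: [-2.8, -3.9, 6.0]
grip_width: 0.0097
grasp_force: 25.0
```

{"api": "send_rows", "payload": {
  "steps": [
    [0, 0, 0.0004, 0, 0, 0, 0],
    [0, 0, 0.0004, 0, 0, 0, 0],
    [0, 0, 0, 0, 0, 0, 0],
    [0, 0, 0, 0, 0, 0, 0],
    [0, 0, 0, 0, 0, 0, 0],
    [0, 0, 0, 0, 0, 0, 0],
    [0, 0, 0, 0, 0, 0, 0],
    [0, 0, 0, 0, 0, 0, 0],
    [0, 0, 0, 0, 0, 0, 0],
    [0, 0, 0, 0, 0, 0, 0]
  ]
}}

```text
time: 13.3
tool_pos: [0.4967, -0.1084, 0.1987]
eef_rot: [0.157, 0.988, -0.001, 0.0]
wrist_force: [-4.4, -5.0, 6.2]
grip_width: 0.0098
grasp_force: 25.0
```

{"api": "send_rows", "payload": {
  "steps": [
    [0, 0, 0.0004, 0, 0, 0, 0],
    [0, 0, 0.0004, 0, 0, 0, 0],
    [0, 0, 0.0004, 0, 0, 0, 0],
    [0, 0, 0, 0, 0, 0, 0],
    [0, 0, 0, 0, 0, 0, 0],
    [0, 0, 0, 0, 0, 0, 0],
    [0, 0, 0, 0, 0, 0, 0],
    [0, 0, 0, 0, 0, 0, 0],
    [0, 0, 0, 0, 0, 0, 0],
    [0, 0, 0, 0, 0, 0, 0]
  ]
}}

```text
time: 14.3
tool_pos: [0.4968, -0.1084, 0.198]
eef_rot: [0.157, 0.988, -0.001, 0.0]
wrist_force: [-5.1, -2.7, 9.3]
grip_width: 0.0095
grasp_force: 25.0
```

{"api": "send_rows", "payload": {
  "steps": [
    [0, 0, 0.0003, 0, 0, 0, 0],
    [0, 0, 0.0003, 0, 0, 0, 0],
    [0, 0, 0, 0, 0, 0, 0],
    [0, 0, 0, 0, 0, 0, 0],
    [0, 0, 0, 0, 0, 0, 0],
    [0, 0, 0, 0, 0, 0, 0],
    [0, 0, 0, 0, 0, 0, 0],
    [0, 0, 0, 0, 0, 0, 0],
    [0, 0, 0, 0, 0, 0, 0],
    [0, 0, 0, 0, 0, 0, 0]
  ]
}}

```text
time: 15.3
tool_pos: [0.4968, -0.1084, 0.1977]
eef_rot: [0.157, 0.988, -0.001, 0.0]
wrist_force: [-7.5, -3.6, 12.0]
grip_width: 0.0101
grasp_force: 25.0
```

The leaf is felt at z ≈ 0.198. I'll back off into the free band and start the turn.

{"api": "send_rows", "payload": {
  "steps": [
    [0, 0, -0.0006, 0, 0, 0, 0],
    [0, 0, -0.0006, 0, 0, 0, 0],
    [0, 0, -0.0004, 0, 0, 0, 0],
    [0, 0, 0, 0, 0, 0, 0],
    [0, 0, 0, 0, 0, 0, 0],
    [0, 0, 0, 0, 0, 4, 0],
    [0, 0, 0, 0, 0, 4, 0],
    [0, 0, 0, 0, 0, 4, 0],
    [0, 0, 0, 0, 0, 0, 0],
    [0, 0, 0, 0, 0, 0, 0]
  ]
}}

```text
time: 16.3
tool_pos: [0.4967, -0.1085, 0.1985]
eef_rot: [0.26, 0.966, -0.001, 0.0]
wrist_force: [-4.3, -4.8, 6.4]
grip_width: 0.0101
grasp_force: 25.0
```

```bash
python3 -c "
from h import *
to(.4974,-.1074,.199,-.316); print(manip.state()['ft_torque'])"
```

```text
R [[-0.865, 0.502, 0.0], [0.502, 0.865, -0.002], [-0.001, -0.002, -1.0]] pos [ 0.4967 -0.1085  0.1985]
shift tool [-0.0001  0.0014 -0.0005]
rz 167.99081142368115
  shift after turn [ 0.0004 -0.0013 -0.0005]
rz -12.00918857631881
  shift after turn [-0.0004  0.0013 -0.0005]
q [-0.315 -0.043  1.861 -0.002  1.323 -1.359] F [-4.28 -4.85  6.44] t 16.3
[-0.87271335  0.67622633 -0.01984161]
```

{"api": "send_rows", "payload": {
  "steps": [
    [0, 0, 0, 0, 0, 8, 0],
    [0, 0, 0, 0, 0, 8, 0],
    [0, 0, 0, 0, 0, 8, 0],
    [0, 0, 0, 0, 0, 8, 0],
    [0, 0, 0, 0, 0, 8, 0],
    [0, 0, 0, 0, 0, 8, 0],
    [0, 0, 0, 0, 0, 8, 0],
    [0, 0, 0, 0, 0, 8, 0],
    [0, 0, 0, 0, 0, 8, 0],
    [0, 0, 0, 0, 0, 7, 0]
  ]
}}

```text
time: 17.3
tool_pos: [0.496, -0.1088, 0.1982]
eef_rot: [0.816, 0.578, -0.002, 0.001]
wrist_force: [-7.1, -6.8, 6.6]
grip_width: 0.0098
grasp_force: 25.0
```

```bash
python3 -c "
from h import *
to(.4974,-.1074,.199,-.316); print(manip.state()['ft_torque'],manip.state()['grip_width'])"
```

```text
R [[0.333, 0.943, -0.002], [0.943, -0.333, -0.003], [-0.003, -0.001, -1.0]] pos [ 0.496  -0.1088  0.1982]
shift tool [ 0.0018  0.0009 -0.0008]
rz 88.67194738041054
  shift after turn [ 0.0009 -0.0018 -0.0008]
rz -91.32805261958946
  shift after turn [-0.0009  0.0018 -0.0008]
q [-0.315 -0.043  1.861 -0.003  1.324  0.025] F [-7.08 -6.83  6.6 ] t 17.3
[-1.34049192  1.41006095  0.06827853] 0.009753202496777802
```

{"api": "send_rows", "payload": {
  "steps": [
    [0, 0, 0, 0, 0, 0, 0.03],
    [0, 0, 0, 0, 0, 0, 0.05],
    [0, 0, 0, 0, 0, 0, 0.05],
    [0, 0, 0, 0, 0, 0, 0.05],
    [0, 0, 0, 0, 0, 0, 0.05],
    [0, 0, 0, 0, 0, 0, 0.05],
    [0, 0, -0.005, 0, 0, 0, 0.05],
    [0, 0, -0.02, 0, 0, 0, 0.05],
    [0, 0, -0.03, 0, 0, 0, 0.05],
    [0, 0, -0.04, 0, 0, 0, 0.05]
  ]
}}

```text
time: 18.3
tool_pos: [0.4952, -0.1069, 0.2912]
eef_rot: [0.814, 0.58, -0.002, -0.002]
wrist_force: [0.6, -0.9, -1.0]
grip_width: 0.0502
grasp_force: 0.0
```

```bash
python3 -c "
from h import *
c=optics.camera('wrist'); P=cloud(c); cv2.imwrite('pics/w2.png',c['image'][...,::-1])
print(manip.state()['tool_pos'],manip.state()['wrist_force'])
u=np.array([.9505,-.3108]);v=np.array([.3108,.9505]);o=np.array([.640,-.154])
q=P.reshape(-1,3);a=(q[:,:2]-o)@u; b=(q[:,:2]-o)@v
m=(abs(a+.15)<.03)&(abs(b)<.03)
for lo,hi in((.124,.145),(.103,.122),(.09,.1)):
    k=m&(q[:,2]>lo)&(q[:,2]<hi)
    if k.any(): print(lo,k.sum(),np.median(q[k,2]), cv2.minAreaRect(np.c_[a[k],b[k]].astype(np.float32)))
"
```

```text
[ 0.49797574 -0.10770838  0.3003112 ] [ 1.41972434 -0.93956294  5.0716777 ]
0.124 632 0.1379732190482923 ((-0.15052978694438934, -0.0002669580280780792), (0.036226190626621246, 0.009863670915365219), 89.06192779541016)
0.103 1561 0.11626111365424752 ((-0.1508450210094452, -0.0002743825316429138), (0.04267578572034836, 0.04278077930212021), 58.82209014892578)
0.09 2357 0.09539451472311787 ((-0.1499725580215454, 2.5913119316101074e-05), (0.05996280908584595, 0.05991097167134285), 0.12463364750146866)
```

View pics/w2.png

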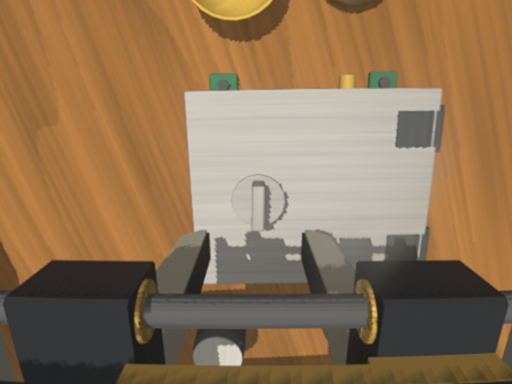

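The wing at (259,205) now lies along the box's y. It has sprung back to about 1.3 mm depth, which fits a free depth of about 4.3 mm less the 3 mm notch. The stud is locked and the gripper is clear of it.

```bash
python3 -c "
from h import *
print(manip.job_done())"
```

```text
the job is handed in; nothing more can be done
None
```

The cover is fully shut, and the stud is pressed in, turned a quarter turn clockwise, locked and let go. The most I felt on it was 12 N in all, well under the 22 N where the clip could bend. The job was handed in at about 18 s.

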